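# Rake out a self-closing blast gate and hold it half open

### The arm

A 6-joint arm with a two-finger parallel gripper is mounted at the origin on a cart in front of the work surface, level with it; the furniture and walls round the work are solid. World frame = base frame: x ahead of the robot, y to its left, z up, the work surface at z = 0. Lengths are in m, angles in rad, forces in N, time in s.
With the tool pointing down it reaches from about 0.225 to 0.875 m from the base axis. Payload 3.4 kg.
Tool frame: the origin (TCP) lies midway between the tips of the shut fingers; the grasp point (between the pads) lies 19 mm behind it; z points along the fingers, y is the line along which they close (so a half turn about z gives the same grasp; the last joint's range is limited). The gripper opens to 85 mm and grips with 20 to 120 N. Pads are 22 mm wide; open, the fingers measure 114 mm over their backs; the gripper's body (76 mm by 85 mm) begins 54 mm behind the grasp point. The pads swing forward as they close: fully open they stand 13 mm farther back than shut.
Start: joints at [-1.409, 0.276, 1.505, -0, 1.361, -0.121], TCP at [0.16, -0.552, 0.231] pointing down, gripper open.
Joint ranges: [-2.89, 2.89], [-0.75, 2.08], [0.22, 2.7], [-1.18, 4.32], [0.11, 2.71], [-2.7, 2.7]. Speed limits (rad/s): [2.57, 2.57, 3.14, 3.14, 3.14, 3.14].

### API

Orientations are given as a unit quaternion [w, x, y, z].
In Python, from rig import * gives the robot as it stands.
- The arm moves only by the tool apply_moves, never from a script. Its argument "steps" is one flat list of numbers, 4 for each row, row after row: the shift along the world's x, y, z in cm, then the turn about the world's z in degrees. A call has 1 to 8 rows; each row is the pose to reach, as a shift and turn from the pose commanded when the call began; what a row does not reach only later rows make up. A row lasts 1/12 s, in which the tool goes at most 41.7 mm and 7.16 degrees, less where a joint would pass 70% of its speed; a pose out of reach is approached as far as the arm can. A call with a gripper value outside its range is refused whole. "jaw" is the closure in counts, from 0 (fully open) to 255 (shut), set as the call begins (left out, the last holds). The fingers move at their own pace and stop on an object; "newtons" is the grip in N (left out, the last holds). Time passes only in rows, so rows that repeat a pose let the fingers close. It gives the time, the measured TCP pose, the force, the opening and the grip force at its end, in the units of the state.
- get_state(): the state, without advancing time (a new reading comes with each control period).
- get_image(name): name is "scene" or "side" or "wrist"; returns the picture (400x640x3 uint8, red, green, blue); there is no depth.
- calibration(name): a dict with "fx", "fy", "cx", "cy" (pixels), "xyz" and "rotation" of the camera in the world. Camera axes: x right, y up, looking along -z (the intrinsics and any distortion apply to the point x, -y, -z); pixel columns grow to the right and rows downward; lengths in m; the calibration is good to about 2 mm. The wrist camera is an equidistant fisheye: a pixel r from the principal point sees the ray r / f radians off the axis. A picture is of the moment at which its call begins: read the wrist's pose just before it. calibration takes no time and is no camera call; for the wrist camera it gives the pose at the moment of the call.
- sign_off(): hands the job in; it is judged then, once.
The state is a dict: "clock": time; "qpos": joint angles; "qd": joint speeds; "effort": joint torques, N m; "position": TCP position; "ee_rot": TCP orientation; "contact_force": force on the tool from outside, world axes, zero at the start; "moment": the same for the moment, N m; "width": finger opening in m; "gripper_force": force on a finger pad.
Only numpy, scipy, OpenCV 4.12 (cv2) and the standard library are available. Lean on these libraries where they do the work, as an engineer would, in place of code of your own. Each camera call takes 0.05 s, during which the arm holds its last target. There are 200 camera calls.

### The job

The self-closing dust-extraction gate needs a clean-out and an inspection: lift the small wooden-handled screwdriver out of the tool block, put its tip into the slot right beside the red pull eye and run it along the slot slowly and steadily, about 3 cm a second, to the slot's open end, with the gate staying shut. Then put the tip down into the hole of the red eye and draw the gate open against its spring until the eye's white line stands at the red half-way mark, and finish while still holding it there with the screwdriver, so that plate edge and seat can be inspected. Leave the other things on the bench where they are.

Things in the scene. Friction and masses are not known exactly. Their poses are not given: they have to be found in the camera images.
- awl_handle (a point): handle centre of a small screwdriver (wooden handle, about 90 g) standing tip down in the tool block's middle hole. Handle 24 mm across, its flats square to this point's level x and z axes, 70 mm long: 35 mm up and 35 mm down from here, where its shoulder rests on the block's top, 74 mm above the bench. y runs from the tip up to the handle's end; handle and shank share one axis.
- awl_tip (a point): very tip of that screwdriver, on its axis, 99.5 mm below the handle's centre point; the shank is 6 mm thick and 65 mm long. It starts 67 mm down in the hole, so lift at least 80 mm to clear the block. It goes through slot and eye alike.
- awl: that screwdriver as a whole (its origin is on the side of the handle near the shoulder, not a point to grasp)
- tool_block: fixed pale wooden tool block, 130 x 56 mm (its x, y) and 74 mm high, with three holes in a row along its x; origin under its centre. The screwdriver stands in the middle hole; the other two, 42 mm either side, are empty. Block and gate may change sides, left or right, from one start to the next.
- blast_gate: fixed aluminium blast-gate housing lying flat, 100 (x) by 220 mm (y: -115 to +105), top 28 mm above the bench; origin at bench level. Round 50 mm port at y = -62 in a black collar, 46 mm high. Slot at x = 0, 12 mm wide, 20 mm deep, along y from under the red eye to the open end at y = +105. Spring barrel on the +x side, 48 mm high. The gate opens towards +y.
- slot_start (a point): where to begin in the slot: centre of the slot at top-face level (28 mm above the bench), 24 mm from the eye's centre with the gate shut; the red eye's near edge is 11 mm away
- slot_end (a point): open end of the slot, centre of the slot at top-face level, 93 mm along the housing's +y from slot_start
- eye (a point): centre of the mouth of the hole in the red pull eye, 43 mm above the bench. The eye is a red block, 30 mm across and 26 mm along the slot, 14 mm tall, that rides over the slot with the gate; its round hole, 14 mm wide, goes through into the slot (35 mm deep in all). The 6 mm shank has 4 mm of play in it each way.
- index_line (a point): the white line on the -x edge of the red eye's top face, level with the hole's centre; it moves with the gate
- half_mark (a point): inner end of the red half-way mark on the housing's top face beside the slot, between two black marks (shut and fully open)
- gate (a joint): how far the gate is open, in m: 0 shut, 0.025 half (white line at the red mark), 0.050 fully open; it slides along the housing's +y. A spring pushes it shut: 2 N when shut, 4 N at half, 6 N fully open, and closes it when let go.
- pliers: bystander: red-handled pliers, 166 mm, flat on the bench at the back left
- tape_measure: bystander: yellow tape measure, 64 mm tall, behind the work
- sanding_block: bystander: brown sanding block, 110 x 62 x 34 mm, behind the work
Not all that is in view belongs to the job. Of the things that look like the awl, the smallest one is meant.

How it is judged:
On the way, in this order (a step that is already met when the one before it is completed fails the run):
1. the tip is in the slot right beside the red eye (x of awl_tip in the frame of blast_gate between -0.006 and 0.006 m and z of awl_tip in the frame of blast_gate between 0.004 and 0.0245 m and y of awl_tip in the frame of blast_gate between 0.002 and 0.026 m and value of joint gate below 0.006 m and contact force between the fingers and awl above 2 N), for 0.1 s.
2. the tip has gone a third of the way along the slot, still in it, gate shut (x of awl_tip in the frame of blast_gate between -0.006 and 0.006 m and z of awl_tip in the frame of blast_gate between 0.004 and 0.0245 m and y of awl_tip in the frame of blast_gate between 0.034 and 0.05 m and value of joint gate below 0.006 m and contact force between the fingers and awl above 2 N), for 0.1 s.
3. the tip has gone two thirds of the way along the slot, still in it, gate shut (x of awl_tip in the frame of blast_gate between -0.006 and 0.006 m and z of awl_tip in the frame of blast_gate between 0.004 and 0.0245 m and y of awl_tip in the frame of blast_gate between 0.06 and 0.076 m and value of joint gate below 0.006 m and contact force between the fingers and awl above 2 N), for 0.1 s.
4. the tip is in the slot at its open end (last 20 mm), gate shut (x of awl_tip in the frame of blast_gate between -0.006 and 0.006 m and z of awl_tip in the frame of blast_gate between 0.004 and 0.0245 m and y of awl_tip in the frame of blast_gate between 0.085 and 0.112 m and value of joint gate below 0.006 m and contact force between the fingers and awl above 2 N), for 0.1 s.
5. the tip is down in the hole of the red eye, more than 4 mm (horizontal distance between awl_tip and eye below 0.009 m and z of awl_tip in the frame of eye below -0.004 m and contact force between the fingers and awl above 2 N), for 0.1 s.
At the end, for the whole second after the job is handed in: The gate stands still at half travel, 25 mm open within 4.5 mm, held there against its spring only by the tip of the screwdriver in the eye's hole (more than 4 mm deep, pushing with more than 1.2 N), with the screwdriver gripped in the fingers and no part of the robot touching the gate (all of step 5 and value of joint gate between 0.0205 and 0.0295 m and velocity of joint gate between -0.01 and 0.01 m/s and contact force between awl and blast_gate above 1.2 N and contact force between each of the fingers, the arm and blast_gate below 0.3 N); the arm keeps its last pose, push and grip.
It fails at once if the screwdriver is moved faster than 10 cm a second while its tip runs along the slot between its start and its open end (x of awl_tip in the frame of blast_gate between -0.006 and 0.006 m and z of awl_tip in the frame of blast_gate between 0.004 and 0.0245 m and y of awl_tip in the frame of blast_gate between 0.027 and 0.084 m and linear speed of awl above 0.1 m/s).
It fails at once if a bystander (pliers, tape measure, sanding block) is shifted by more than 2 cm (distance of any of pliers, tape_measure, sanding_block from where it was at the start of the episode above 0.02 m).
It also fails if it takes over 58 s, if anything falls off the work surface, if the arm or the gripper's body presses on something with over 40 N, if the wrist force passes 120 N, or if a joint passes its speed limit or range.

## Working session

There is one attempt and no reset: what is moved stays moved. The work goes in short steps, Python scripts to look and compute and a tool call to move; the robot and the scene stay as the last step left them, time stands still between calls to the robot, and variables do not carry over. Pictures are saved under pics/ and viewed, at most 10 in all, crops included, and the job is handed in when it is done.

Besides the shell and the picture viewer there is one more tool, called after ">>>" as name(argument=value, ...), one argument or row to a line, values as JSON. apply_moves: Moves the arm, as the interface text tells. Its arguments: {"type":"object","properties":{"steps":{"type":"array","items":{"type":"number"}},"jaw":{"type":"number"},"newtons":{"type":"number"}},"required":["steps"]}

```bash
ls; mkdir -p pics; python3 - <<'E'
from rig import *
import cv2
for n in("scene","side","wrist"):
    c=calibration(n); im=get_image(n); cv2.imwrite(f"pics/{n}0.png",im[:,:,::-1]); print(n,{k:(v.tolist() if hasattr(v,'tolist') else v) for k,v in c.items()})
a=[cv2.imread(f"pics/{n}0.png") for n in("scene","side")]
print(get_state())
E
```

```text
pics
scene {'fx': 377.2018353396599, 'fy': 377.2018353396599, 'cx': 314.8460788341062, 'cy': 203.57953977365565, 'xyz': [-0.007257508762214645, 0.5058734372693158, 0.6509229106090612], 'rotation': [-0.40783152671235273, -0.18806873780297773, 0.3899099267137187, 0.8039115901209342]}
side {'fx': 426.0960433122798, 'fy': 426.0960433122798, 'cx': 321.8266214276873, 'cy': 193.7433360885257, 'xyz': [1.0152090750514609, 0.8793748536955127, 0.5584535937879369], 'rotation': [0.22665911774648204, 0.1345636149222889, 0.5103885348156503, 0.8185486066264888]}
wrist {'fx': 309.70691628693146, 'fy': 309.70691628693146, 'cx': 321.5700505552835, 'cy': 196.20910041672747, 'xyz': [0.22678788332884472, -0.5322587969454332, 0.37384988187667917], 'rotation': [0.7924250079310041, -0.10872404800856578, 0.08258145525570675, -0.5944930541545704]}
{'clock': 0.15, 'qpos': array([-1.40903155e+00,  2.76500237e-01,  1.50580325e+00, -8.10806149e-06,
        1.36072993e+00, -1.20983154e-01]), 'qd': array([ 0.00186181, -0.00082886, -0.00415338, -0.00049247, -0.00017654,
       -0.00146217]), 'effort': array([ 1.61675267e-03, -4.17144620e+01, -2.46033454e+01, -3.37467563e-04,
        7.65616132e-03, -1.58096896e-05]), 'position': array([ 0.16036193, -0.55178892,  0.2306252 ]), 'ee_rot': array([-7.20152268e-04,  9.90022958e-01,  1.40904309e-01, -1.86516510e-05]), 'contact_force': array([0.43784824, 0.55345605, 0.18676451]), 'moment': array([0.00795581, 0.0037767 , 0.05807338]), 'gripper_force': 0.0, 'width': 0.08502208044562391}
```

View pics/scene0.png

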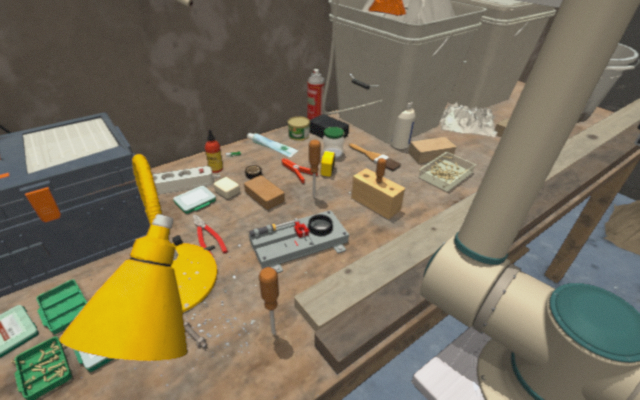

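View pics/side0.png

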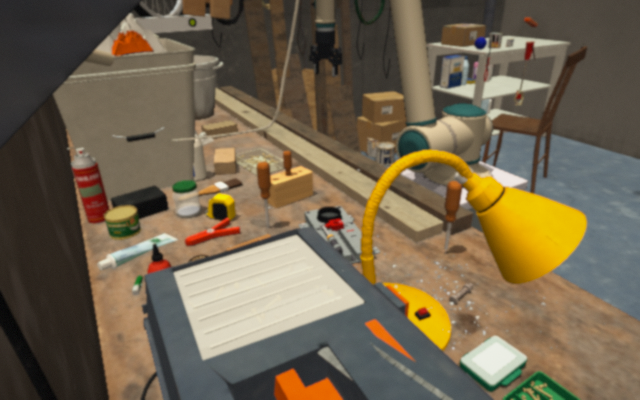

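The scene view shows the tool block at about (377,195), with the small screwdriver handle at (381,172). The gate housing is at (300,238), with the red eye at (300,229) and the port collar at (320,223). Two larger look-alike drivers stand at (270,300) and (315,165).

```bash
cat > h.py <<'E'
from rig import *
import numpy as np, cv2
from scipy.spatial.transform import Rotation as R
def ray(c,u,v,fish=False):
    x,y=(u-c["cx"])/c["fx"],(v-c["cy"])/c["fy"]
    if fish:
        r=np.hypot(x,y); s=np.sin(r)/r if r>1e-9 else 1; d=np.array([x*s,-y*s,-np.cos(r)])
    else: d=np.array([x,-y,-1.])
    q=c["rotation"]; return np.array(c["xyz"]),R.from_quat([q[1],q[2],q[3],q[0]]).apply(d/np.linalg.norm(d))
def onz(c,u,v,z,fish=False):
    o,d=ray(c,u,v,fish); return o+d*(z-o[2])/d[2]
def proj(c,p,fish=False):
    q=c["rotation"]; v=R.from_quat([q[1],q[2],q[3],q[0]]).inv().apply(np.array(p)-c["xyz"])
    x,y,z=v[0],-v[1],-v[2]
    if fish:
        r=np.hypot(x,y); k=np.arctan2(r,z)/r; return c["cx"]+c["fx"]*x*k,c["cy"]+c["fy"]*y*k
    return c["cx"]+c["fx"]*x/z,c["cy"]+c["fy"]*y/z
E
python3 - <<'E'
from h import *
c=calibration("scene"); s=calibration("side")
for n,u,v,z in [("handle",381,172,.11),("handletop",382,159,.144),("eye",300,226,.043),("collar",320,222,.046),("gateL",252,240,.028),("gateR",346,233,.028)]: print(n,onz(c,u,v,z).round(3))
print(onz(s,287,162,.11).round(3),onz(s,334,223,.043).round(3))
im=cv2.imread("pics/scene0.png")[140:280,230:430]; cv2.imwrite("pics/c0.png",cv2.resize(im,None,fx=4,fy=4,interpolation=cv2.INTER_CUBIC))
E
```

```text
handle [ 0.535 -0.12   0.11 ]
handletop [ 0.542 -0.124  0.144]
eye [0.548 0.126 0.043]
collar [0.529 0.08  0.046]
gateL [0.587 0.236 0.028]
gateR [0.476 0.041 0.028]
[ 0.539 -0.13   0.11 ] [0.545 0.129 0.043]
```

View pics/c0.png

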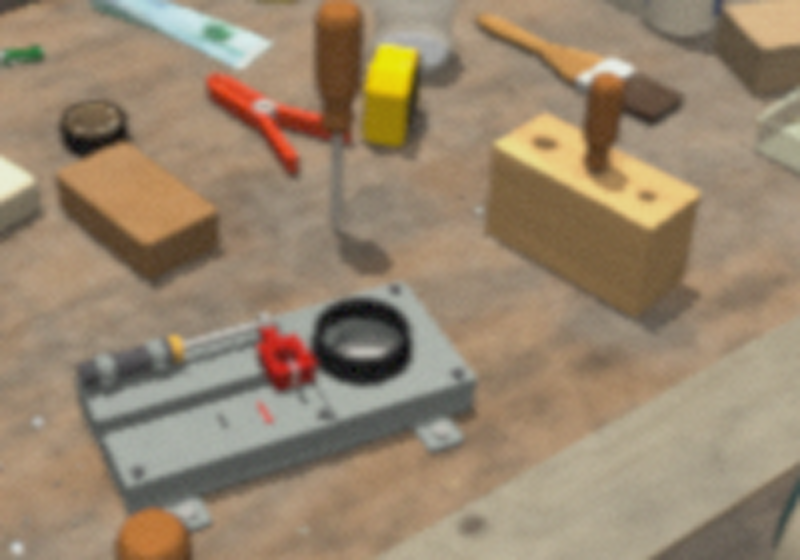

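The crop shows the barrel on the far side of the gate, so gate +y points towards world +y (left). The block's hole row runs from (545,143) to (648,196) in the crop.

```bash
python3 - <<'E'
from h import *
c=calibration("scene")
f=lambda x,y,z: onz(c,230+x/4,140+y/4,z).round(3)
a,b=f(545,143,.074),f(648,196,.074); print(a,b,(a+b)/2,np.degrees(np.arctan2(*(a-b)[1::-1])))
for n,x,y,z in [("big1base",340,232,0),("big2base",(275-230)*4,(337-140)*4,0),("far-left",80,370,.028),("nearleft",130,490,.028),("far-r",400,290,.028),("near-r",470,375,.028),("redmark",266,412,.028)]: print(n,f(x,y,z))
w=calibration("wrist"); print(ray(w,w["cx"],w["cy"],1)[1])
E
```

```text
[ 0.581 -0.116  0.074] [ 0.498 -0.129  0.074] [ 0.5395 -0.1225  0.074 ] 8.901716032891999
big1base [ 0.659 -0.002  0.   ]
big2base [0.356 0.318 0.   ]
far-left [0.612 0.227 0.028]
nearleft [0.511 0.252 0.028]
far-r [0.559 0.024 0.028]
near-r [0.472 0.039 0.028]
redmark [0.518 0.157 0.028]
[-0.2601109  -0.07436512 -0.96271083]
```

>>> apply_moves(
  steps=[4, 4, 2, 0, 8, 8, 2, 0, 12, 12, 2, 0, 16, 16, 2, 0, 20, 20, 2, 0, 23, 24, 2, 0, 26, 28, 2, 0, 29, 32, 2, 0],
)

```text
clock: 0.82
position: [0.3876, -0.3095, 0.251]
ee_rot: [0.0, 0.99, 0.141, 0.0]
contact_force: [0.8, -0.5, -0.6]
width: 0.0858
gripper_force: 0.0
```

>>> apply_moves(
  steps=[2.5, 3.3, 0, 0, 5, 7, 0, 0, 7.5, 10.5, 0, 0, 10, 14, 0, 0, 11, 17, 0, 0, 11, 17, 0, 0, 11, 17, 0, 0],
)

```text
clock: 1.4
position: [0.497, -0.1394, 0.2508]
ee_rot: [-0.0, 0.99, 0.143, -0.0]
contact_force: [-0.1, -0.4, 0.7]
width: 0.0855
gripper_force: 0.0
```

```bash
python3 - <<'E'
from h import *
w=calibration("wrist"); im=get_image("wrist")[:,:,::-1]; cv2.imwrite("pics/w1.png",im); print(w,get_state()["position"])
for z in(.074,.144):print(proj(w,[.5395,-.1225,z],1))
E
```

```text
{'fx': 309.70691628693146, 'fy': 309.70691628693146, 'cx': 321.5700505552835, 'cy': 196.20910041672747, 'xyz': array([ 0.56339595, -0.11942351,  0.39404335]), 'rotation': array([ 0.79360463, -0.10971976,  0.08212554, -0.59279731])} [ 0.49653847 -0.14078581  0.25083944]
(np.float64(317.9332087928058), np.float64(134.02894421574388))
(np.float64(316.90626490824957), np.float64(140.42822228860703))
```

View pics/w1.png

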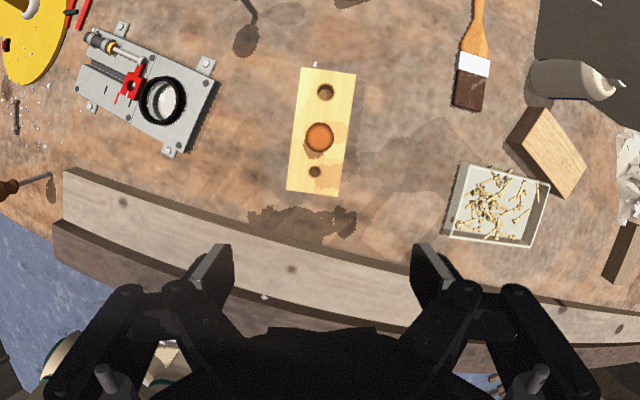

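The wrist view shows the block with its holes at (325,92) and (315,172) and the handle end at (319,136). The gate is at upper left, with the eye at (131,86) and the collar at (162,100).

```bash
python3 - <<'E'
from h import *
q=[0.79360463,-0.10971976,0.08212554,-0.59279731]
w=dict(fx=309.70691628693146,cx=321.5700505552835,fy=309.70691628693146,cy=196.20910041672747,xyz=[0.56339595,-0.11942351,0.39404335],rotation=q)
im=cv2.imread("pics/w1.png"); hsv=cv2.cvtColor(im,cv2.COLOR_BGR2HSV)
m=((hsv[:,:,0]<14)&(hsv[:,:,1]>150)&(hsv[:,:,2]>90)).astype(np.uint8); m[:110]=0;m[160:]=0;m[:,:295]=0;m[:,345:]=0
M=cv2.moments(m,True); u,v=M["m10"]/M["m00"],M["m01"]/M["m00"]; print(M["m00"],u,v)
print("handle", onz(w,u,v,.142,1))
h1,h2=onz(w,325.5,92,.074,1),onz(w,315,172,.074,1); d=h1-h2
print(h1,h2,(h1+h2)/2,np.linalg.norm(d),np.degrees(np.arctan2(d[1],d[0])))
cs=[onz(w,a,b,.074,1)[:2] for a,b in[(301,67),(356,73),(341,196),(287,190)]]; print(np.array(cs).round(4),np.mean(cs,0))
for a,b in((0,3),(1,2)): d=cs[a]-cs[b]; print(np.degrees(np.arctan2(d[1],d[0])),np.linalg.norm(d))
print("eye",onz(w,131,86,.043,1),"collar",onz(w,162,100,.046,1))
c=im[50:210,270:370]; cv2.imwrite("pics/c1.png",cv2.resize(c[55:115],None,fx=8,fy=8,interpolation=cv2.INTER_CUBIC))
E
```

```text
632.0 319.0585443037975 137.00632911392404
handle [ 0.54249594 -0.12341048  0.142     ]
[ 0.58341031 -0.11757682  0.074     ] [ 0.50022399 -0.13081031  0.074     ] [ 0.54181715 -0.12419356  0.074     ] 0.08423235169359802 9.03901584961885
[[ 0.6016 -0.0863]
 [ 0.6117 -0.1416]
 [ 0.4829 -0.1649]
 [ 0.4729 -0.1074]] [ 0.54228395 -0.12505362]
9.35221744304252 0.13040561537279963
10.266809182238527 0.13085822694248556
eye [0.53929362 0.12634359 0.043     ] collar [0.53048819 0.07253508 0.046     ]
```

View pics/c1.png

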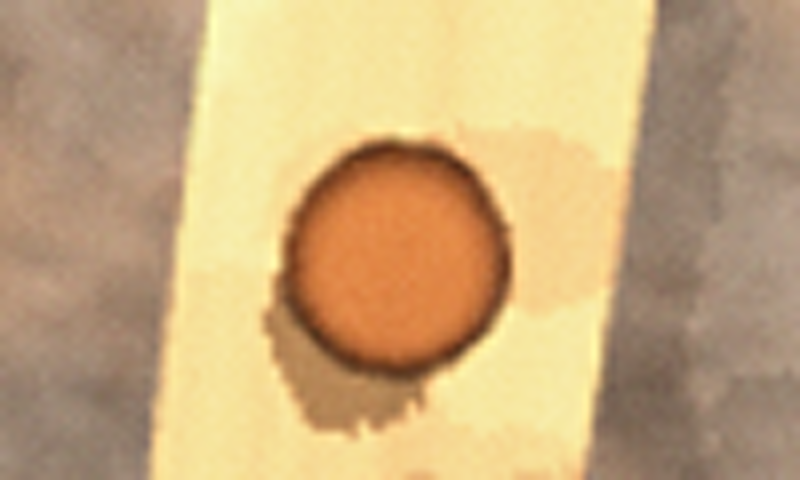

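>>> apply_moves(
  steps=[2.2, 0.8, 0, -3.5, 4.5, 1.6, 0, -7, 4.5, 1.6, 0, -7, 4.5, 1.6, 0, -7],
)

```text
clock: 1.78
position: [0.5415, -0.1267, 0.2507]
ee_rot: [0.0, 0.997, 0.08, -0.001]
contact_force: [-0.8, 0.1, 0.0]
width: 0.0856
gripper_force: 0.0
```

```bash
python3 - <<'E'
from h import *
w=calibration("wrist"); s=get_state(); im=get_image("wrist")[:,:,::-1]; cv2.imwrite("pics/w2.png",im); print(s["position"],s["ee_rot"],s["qpos"])
hsv=cv2.cvtColor(im,cv2.COLOR_BGR2HSV)
u0,v0=proj(w,[.542,-.124,.142],1); print(u0,v0)
m=((hsv[:,:,0]<14)&(hsv[:,:,1]>150)&(hsv[:,:,2]>90)).astype(np.uint8)
n,l,st,ce=cv2.connectedComponentsWithStats(m)
for i in range(1,n):
    if st[i,4]>100: print(st[i],ce[i],onz(w,*ce[i],.142,1))
E
```

```text
[ 0.54154666 -0.12669123  0.25065385] [ 2.13499263e-04  9.96799021e-01  7.99453216e-02 -6.42394829e-04] [-3.54305827e-01  2.37815032e-01  1.51003364e+00 -9.42573918e-04
  1.39472987e+00  1.05659457e+00]
318.92580499493954 193.13770860206378
[167  14  38  29 766] [185.55613577  28.15013055] [0.66888949 0.0124437  0.142     ]
[ 58  21  12  29 124] [63.75806452 35.61290323] [0.6696206  0.16906113 0.142     ]
[ 71  20   6  26 118] [73.68644068 33.3559322 ] [0.6706102  0.15251045 0.142     ]
[ 64  56  11  34 166] [69.1746988  72.78313253] [0.62837385 0.15050405 0.142     ]
[120 122  19  37 357] [129.93837535 142.07002801] [0.56289348 0.0578266  0.142     ]
[305 179  28  27 566] [318.53710247 191.69611307] [ 0.54318952 -0.12347875  0.142     ]
```

>>> apply_moves(
  steps=[0.1, 0.3, -4, 0, 0.1, 0.3, -8, 0, 0.1, 0.3, -12, 0, 0.1, 0.3, -14.5, 0, 0.1, 0.3, -16, 0, 0.1, 0.3, -16, 0, 0.1, 0.3, -16, 0],
)

```text
clock: 2.42
position: [0.5414, -0.1231, 0.0909]
ee_rot: [-0.0, 0.997, 0.08, -0.001]
contact_force: [0.1, -0.1, 0.1]
width: 0.0854
gripper_force: 0.0
```

>>> apply_moves(
  steps=[0, 0, 0, 0, 0, 0, 0, 0, 0, 0, 0, 0, 0, 0, 0, 0, 0, 0, 0, 0, 0, 0, 0, 0, 0, 0, 0, 0, 0, 0, 0, 0],
  jaw=255,
  newtons=80,
)

```text
clock: 3.08
position: [0.5433, -0.1225, 0.0921]
ee_rot: [0.0, 0.997, 0.08, 0.001]
contact_force: [-1.0, -1.0, 5.5]
width: 0.0227
gripper_force: 78.5
```

>>> apply_moves(
  steps=[0, 0, 1, 0, 0, 0, 3, 0, 0, 0, 6, 0, 0, 0, 9, 0, 0, 0, 11, 0, 0, 0, 11, 0, 0, 0, 11, 0],
)

```text
clock: 3.67
position: [0.543, -0.1223, 0.2023]
ee_rot: [0.001, 0.997, 0.08, 0.001]
contact_force: [0.5, 0.2, -2.2]
width: 0.0231
gripper_force: 79.1
```

```bash
python3 - <<'E'
from h import *
w=calibration("wrist"); s=get_state(); im=get_image("wrist")[:,:,::-1]; cv2.imwrite("pics/w3.png",im); print(s["position"],s["contact_force"])
q=w; import json; json.dump({k:np.asarray(v).tolist() for k,v in w.items()},open("w3.json","w"))
hsv=cv2.cvtColor(im,cv2.COLOR_BGR2HSV)
m=(((hsv[:,:,0]<5)|(hsv[:,:,0]>174))&(hsv[:,:,1]>170)&(hsv[:,:,2]>90)).astype(np.uint8)
n,l,st,ce=cv2.connectedComponentsWithStats(m)
for i in range(1,n):
    if st[i,4]>60: print(st[i],ce[i],onz(w,*ce[i],.043,1))
E
```

```text
[ 0.54304812 -0.12234642  0.20230014] [ 0.50053158  0.23332912 -2.1525352 ]
[ 45  24  14  68 340] [52.18823529 56.79117647] [0.65663763 0.24943465 0.043     ]
[ 35  28  15  42 190] [40.65263158 48.52631579] [0.67020881 0.2801597  0.043     ]
[ 98 127  25  45 440] [110.45681818 149.38181818] [0.54407316 0.12612302 0.043     ]
```

View pics/w3.png

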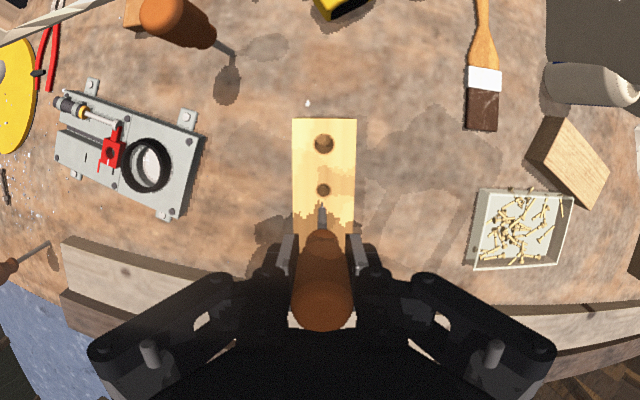

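The screwdriver is held, with its shank visible at (321,212) and the block hole empty. The gate is in view, with the eye at (112,150) and the collar at (147,166).

>>> apply_moves(
  steps=[-3, 1, 0, -2, -5, 4, 0, -5, -7, 8, 0, -9, -9, 12, 0, -13, -11, 16, 0, -17, -11, 20, 0, -20, -11, 23, 0, -22, -11, 24, 0, -22],
)

```text
clock: 4.38
position: [0.4302, 0.122, 0.1996]
ee_rot: [-0.001, 0.994, -0.11, -0.002]
contact_force: [-0.2, 0.3, -1.2]
width: 0.023
gripper_force: 79.3
```

>>> apply_moves(
  steps=[0, 0, 0, 0, 0, 0, 0, 0, 0, 0, 0, 0],
)

```text
clock: 4.63
position: [0.4323, 0.1166, 0.2002]
ee_rot: [0.001, 0.994, -0.112, -0.001]
contact_force: [-0.2, 0.1, -0.3]
width: 0.0232
gripper_force: 79.2
```

```bash
python3 - <<'E'
from h import *
import json
w=calibration("wrist"); s=get_state(); im=get_image("wrist")[:,:,::-1]; cv2.imwrite("pics/w4.png",im); print(s["position"],s["ee_rot"],s["qpos"])
json.dump({k:np.asarray(v).tolist() for k,v in w.items()},open("w4.json","w"))
b=proj(w,[.54,.126,.04],1); print(b)
E
```

```text
[0.43230015 0.1166038  0.20023686] [ 7.86734065e-04  9.93758841e-01 -1.11542862e-01 -9.67441405e-04] [ 1.08750680e-01  1.06288412e-01  1.80672997e+00 -1.17964475e-03
  1.23080670e+00  1.90349274e+00]
(np.float64(287.65921402045825), np.float64(76.94761639013659))
```

View pics/w4.png

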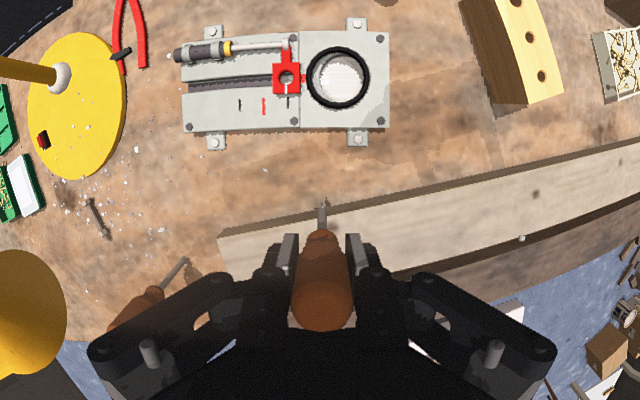

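The wrist view shows the gate squarely. The eye hole is at (287,78), the collar at (338,77), the slot's open end at about (185,86) and the red mark at (263,105). The screwdriver tip is at (322,200).

```bash
python3 - <<'E'
from h import *
import json
w=json.load(open("w4.json")); im=cv2.imread("pics/w4.png")
f=lambda u,v,z: onz(w,u,v,z,1)
for n,u,v,z in [("eye",287,78,.043),("collar",338,77,.046),("slotend",184,85.5,.028),("slot mid",230,83,.028),("hm",264,98,.028),("c1",183,62,.028),("c2",187,134,.028),("c3",388,33,.028),("c4",389,127,.028)]: print(n,f(u,v,z).round(4))
p=[.4323,.1166,.2002-.0826]; print("tip proj",proj(w,p,1), "tip at z", f(322,199,.1176))
c=im[20:150,170:400]; cv2.imwrite("pics/c4.png",cv2.resize(c,None,fx=3.4,fy=3.4,interpolation=cv2.INTER_CUBIC))
c=im[180:260,290:360]; cv2.imwrite("pics/c5.png",cv2.resize(c,None,fx=6,fy=6,interpolation=cv2.INTER_CUBIC))
E
```

```text
eye [0.5388 0.1266 0.043 ]
collar [0.5283 0.0792 0.046 ]
slotend [0.5652 0.2373 0.028 ]
slot mid [0.5517 0.1863 0.028 ]
hm [0.5266 0.1553 0.028 ]
c1 [0.5909 0.2327 0.028 ]
c2 [0.5131 0.2475 0.028 ]
c3 [0.5664 0.017  0.028 ]
c4 [0.4695 0.0374 0.028 ]
tip proj (np.float64(322.13312980046777), np.float64(202.90303489946345)) tip at z [0.43534728 0.11601405 0.1176    ]
```

View pics/c4.png

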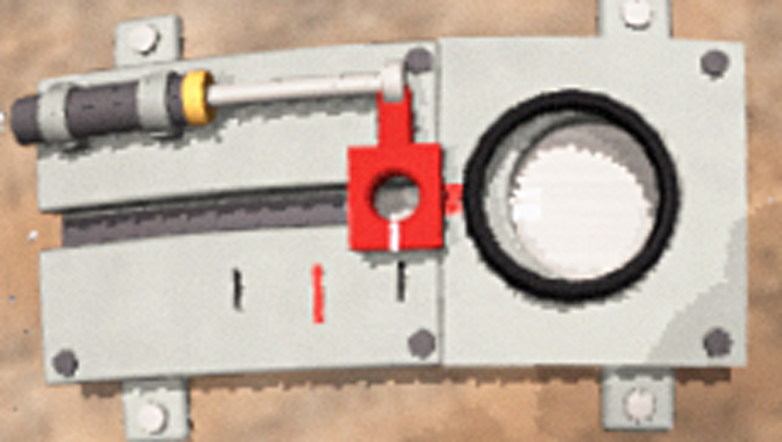

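View pics/c5.png

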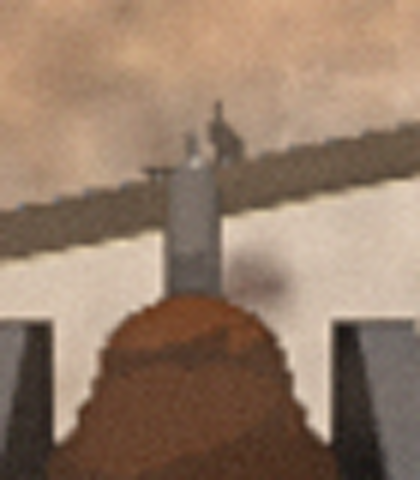

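The crops show the eye hole at crop (395,197), the slot's open end between rows 212 and 252 at column 40, and the black, red and black marks. The tip is at about (322,203), where the model predicts (322,202.9), so the grip is straight.

```bash
python3 - <<'E'
from h import *
import json
w=json.load(open("w4.json"))
f=lambda x,y,z: onz(w,170+x/3.4,20+y/3.4,z,1)[:2]
P=[(395,197,.043,0,-.012),(572,193,.046,0,-.062),(40,232,.028,0,.105),(345,204.5,.028,0,.001),(38,79,.028,.05,.105),(45,369,.028,-.05,.105),(745,42,.028,.05,-.115),(745,355,.028,-.05,-.115)]
A=np.array([f(*p[:3]) for p in P]); G=np.array([p[3:] for p in P]); 
def fit(A,G):
    a,g=A.mean(0),G.mean(0); U,S,V=np.linalg.svd((G-g).T@(A-a)); Rm=(U@V).T; return Rm,a-Rm@g
i=[0,1,2,4,5,6,7]
Rm,t=fit(A[i],G[i]); print("yaw",np.degrees(np.arctan2(Rm[1,0],Rm[0,0])),t)
print(((A-t)@Rm-G).round(4)*1000)
for y in(-.012,.013,.012,.1): print(y,(t+Rm@[0,y]).round(4))
print("half mark line y",((f(318,265,.028)-t)@Rm)*1000)
E
```

```text
yaw -12.22943386483087 [0.54286395 0.13847897]
[[-1.4  0.3]
 [-1.4  0.8]
 [-1.8 -0.9]
 [-1.4  4. ]
 [-1.3 -0.3]
 [ 4.1 -0.5]
 [-0.5  0.1]
 [ 2.4  0.6]]
-0.012 [0.5403 0.1268]
0.013 [0.5456 0.1512]
0.012 [0.5454 0.1502]
0.1 [0.564  0.2362]
half mark line y [-19.39044858  13.45376266]
```

>>> apply_moves(
  steps=[2, 0.6, 0, 0, 5, 1.6, 0, 0, 8, 2.6, 0, 0, 10.5, 3.5, 0, 0, 11.2, 3.7, -2, 0, 11.2, 3.7, -5, 0, 11.2, 3.7, -7, 0, 11.2, 3.7, -7, 0],
)

```text
clock: 5.35
position: [0.5417, 0.1523, 0.1263]
ee_rot: [0.002, 0.994, -0.113, -0.005]
contact_force: [-1.1, 0.6, -1.2]
width: 0.0231
gripper_force: 79.2
```

>>> apply_moves(
  steps=[0, 0, 0, 0, 0, 0, 0, 0, 0, 0, 0, 0],
)

```text
clock: 5.6
position: [0.5461, 0.1543, 0.1329]
ee_rot: [-0.0, 0.994, -0.112, 0.002]
contact_force: [-0.9, -0.2, 0.6]
width: 0.0233
gripper_force: 79.2
```

```bash
python3 - <<'E'
from h import *
import json
w=calibration("wrist"); s=get_state(); im=get_image("wrist")[:,:,::-1]; cv2.imwrite("pics/w5.png",im); print(s["position"],s["ee_rot"],s["contact_force"])
json.dump({k:np.asarray(v).tolist() for k,v in w.items()},open("w5.json","w"))
p=s["position"]+[0,0,-.0826]; u,v=proj(w,p,1); print(p,u,v,proj(w,[p[0],p[1],.028],1))
a=im[150:290,230:430]; a=cv2.resize(a,None,fx=4,fy=4,interpolation=cv2.INTER_CUBIC)
cv2.imwrite("pics/c6.png",a)
E
```

```text
[0.54606514 0.15428788 0.13292923] [-3.62228201e-04  9.93718327e-01 -1.11897016e-01  1.67743245e-03] [-0.87233916 -0.15549972  0.6122473 ]
[0.54606514 0.15428788 0.05032923] 322.47107469556505 203.4273954888629 (np.float64(322.4209487751207), np.float64(195.64745551986067))
```

View pics/c6.png

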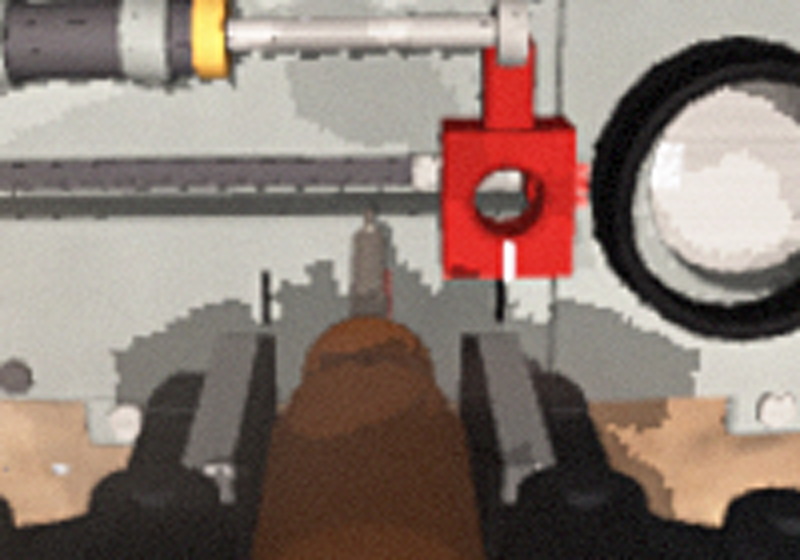

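The slot at the tip's column spans crop rows 157–216. The tip is at (369,210) and the eye hole at (509,200). The grip is straight.

```bash
python3 - <<'E'
from h import *
import json
w=json.load(open("w5.json"))
f=lambda x,y,z: onz(w,230+x/4,150+y/4,z,1)[:2].round(4)
a,b,e=f(20,187.5,.028),f(369,186.5,.028),f(509,200,.043); print(a,b,e, "tip",f(369,210,.0503))
d=a-b; print(np.degrees(np.arctan2(d[1],d[0]))-90); d=a-e; print(np.degrees(np.arctan2(d[1],d[0]))-90)
im=cv2.imread("pics/w5.png")
g=cv2.cvtColor(im,cv2.COLOR_BGR2GRAY)
for u in (180,200,220,240,260,280,300,320): print(u,g[182:212,u].tolist())
print(get_state()["position"])
E
```

```text
[0.5616 0.2275] [0.5453 0.1546] [0.5405 0.1274] tip [0.5468 0.1543]
-12.603682360244434
-11.903080779975085
180 [188, 189, 183, 185, 184, 183, 181, 177, 180, 176, 172, 175, 174, 172, 175, 170, 170, 173, 175, 174, 177, 174, 178, 180, 173, 166, 168, 171, 165, 162]
200 [176, 177, 178, 178, 177, 178, 176, 174, 172, 176, 175, 174, 175, 170, 156, 133, 160, 192, 181, 178, 175, 177, 175, 183, 183, 177, 177, 178, 177, 181]
220 [212, 214, 213, 216, 221, 221, 210, 181, 151, 160, 160, 160, 158, 164, 157, 160, 156, 156, 155, 153, 156, 148, 143, 176, 160, 160, 167, 168, 156, 151]
240 [195, 197, 198, 202, 202, 202, 200, 168, 117, 106, 105, 103, 102, 107, 114, 136, 151, 102, 88, 92, 88, 101, 130, 180, 198, 203, 195, 202, 198, 196]
260 [199, 197, 199, 203, 203, 206, 189, 143, 97, 105, 107, 105, 103, 96, 105, 135, 138, 97, 83, 83, 87, 96, 153, 185, 197, 204, 200, 199, 201, 199]
280 [198, 202, 204, 200, 196, 202, 179, 129, 93, 110, 108, 101, 98, 94, 114, 151, 126, 91, 77, 79, 79, 94, 161, 183, 190, 199, 197, 196, 200, 196]
300 [203, 204, 201, 201, 201, 208, 170, 118, 91, 108, 107, 103, 102, 107, 135, 168, 107, 86, 79, 81, 76, 85, 177, 195, 196, 198, 202, 198, 199, 200]
320 [171, 172, 170, 180, 196, 207, 170, 135, 102, 102, 105, 104, 109, 99, 133, 172, 86, 82, 74, 84, 92, 109, 163, 179, 172, 136, 111, 109, 116, 112]
[0.54594283 0.15449275 0.13298152]
```

>>> apply_moves(
  steps=[-0.1, 0, -0.6, 0, -0.1, 0, -1.2, 0, -0.1, 0, -1.8, 0, -0.1, 0, -2.4, 0, -0.1, 0, -3, 0, -0.1, 0, -3.5, 0, -0.1, 0, -3.5, 0, -0.1, 0, -3.5, 0],
)

```text
clock: 6.32
position: [0.5441, 0.1547, 0.0957]
ee_rot: [0.0, 0.994, -0.111, 0.0]
contact_force: [2.5, 0.1, -1.5]
width: 0.0231
gripper_force: 79.1
```

>>> apply_moves(
  steps=[0, 0, 0, 0, 0, 0, 0, 0],
)

```text
clock: 6.48
position: [0.5441, 0.1547, 0.0963]
ee_rot: [0.0, 0.994, -0.111, 0.0]
contact_force: [1.3, -0.1, -1.5]
width: 0.0231
gripper_force: 79.1
```

>>> apply_moves(
  steps=[0.08, 0.24, 0, 0, 0.14, 0.49, 0, 0, 0.19, 0.73, 0, 0, 0.25, 0.98, 0, 0, 0.3, 1.22, 0, 0, 0.36, 1.46, 0, 0, 0.41, 1.71, 0, 0, 0.46, 1.95, 0, 0],
)

```text
clock: 7.15
position: [0.5484, 0.1745, 0.0962]
ee_rot: [0.0, 0.994, -0.111, 0.0]
contact_force: [2.0, -2.3, -0.4]
width: 0.0234
gripper_force: 79.1
```

>>> apply_moves(
  steps=[0.05, 0.24, 0, 0, 0.11, 0.49, 0, 0, 0.16, 0.73, 0, 0, 0.22, 0.98, 0, 0, 0.27, 1.22, 0, 0, 0.32, 1.46, 0, 0, 0.38, 1.71, 0, 0, 0.43, 1.95, 0, 0],
)

```text
clock: 7.82
position: [0.5526, 0.194, 0.0961]
ee_rot: [0.0, 0.994, -0.111, -0.0]
contact_force: [1.6, -2.0, -1.2]
width: 0.0233
gripper_force: 79.1
```

>>> apply_moves(
  steps=[0.08, 0.24, 0, 0, 0.15, 0.49, 0, 0, 0.2, 0.73, 0, 0, 0.26, 0.98, 0, 0, 0.31, 1.22, 0, 0, 0.36, 1.46, 0, 0, 0.42, 1.71, 0, 0, 0.47, 1.95, 0, 0],
)

```text
clock: 8.48
position: [0.5571, 0.2136, 0.0961]
ee_rot: [-0.0, 0.994, -0.111, -0.0]
contact_force: [0.9, -1.2, -0.1]
width: 0.023
gripper_force: 79.1
```

>>> apply_moves(
  steps=[0.05, 0.24, 0, 0, 0.11, 0.49, 0, 0, 0.16, 0.73, 0, 0, 0.22, 0.98, 0, 0, 0.27, 1.22, 0, 0, 0.32, 1.46, 0, 0, 0.38, 1.71, 0, 0, 0.43, 1.95, 0, 0],
)

```text
clock: 9.15
position: [0.5614, 0.2331, 0.0961]
ee_rot: [-0.0, 0.994, -0.111, -0.0]
contact_force: [-0.8, 0.5, -0.8]
width: 0.0231
gripper_force: 79.2
```

>>> apply_moves(
  steps=[0.05, 0.24, 0, 0, 0.09, 0.4, 0, 0, 0.09, 0.4, 0, 0, 0.09, 0.4, 0, 0, 0.09, 0.4, 0, 0],
)

```text
clock: 9.57
position: [0.5623, 0.2367, 0.0961]
ee_rot: [0.0, 0.994, -0.111, -0.0]
contact_force: [-0.3, 0.3, -1.0]
width: 0.0231
gripper_force: 79.2
```

```bash
python3 - <<'E'
from h import *
s=get_state(); print(s["position"],s["contact_force"])
d=s["position"][:2]-np.array([.5405,.1274]); a=np.radians(-12.5); print("gate xy",d@[np.cos(a),np.sin(a)],d@[-np.sin(a),np.cos(a)]-.012)
E
```

```text
[0.56233971 0.23668015 0.09610548] [-0.26629084  0.34878136 -0.99742835]
gate xy -0.0023305337070548965 0.09941675582084647
```

>>> apply_moves(
  steps=[0, 0, 1, 0, 0, 0, 3, 0, 0, 0, 4.5, 0, -0.5, -2.2, 4.5, 0, -1, -5, 4.5, 0, -1.7, -8, 4.5, 0, -2.2, -10.4, 4.5, 0, -2.3, -10.9, 4.5, 0],
)

```text
clock: 10.23
position: [0.5382, 0.1244, 0.142]
ee_rot: [0.001, 0.994, -0.113, -0.0]
contact_force: [0.4, 0.5, -0.4]
width: 0.0229
gripper_force: 79.1
```

>>> apply_moves(
  steps=[0, 0, 0, 0, 0, 0, 0, 0, 0, 0, 0, 0],
)

```text
clock: 10.48
position: [0.54, 0.1287, 0.1416]
ee_rot: [-0.0, 0.994, -0.111, 0.0]
contact_force: [0.5, 1.2, -0.9]
width: 0.0232
gripper_force: 79.1
```

```bash
python3 - <<'E'
from h import *
w=calibration("wrist"); s=get_state(); im=get_image("wrist")[:,:,::-1]; cv2.imwrite("pics/w6.png",im); print(s["position"],s["contact_force"])
p=s["position"]+[0,0,-.0826]; print(p,proj(w,p,1),"axis at .043:",proj(w,[p[0],p[1],.043],1))
hsv=cv2.cvtColor(im,cv2.COLOR_BGR2HSV)
m=(((hsv[:,:,0]<6)|(hsv[:,:,0]>172))&(hsv[:,:,1]>170)&(hsv[:,:,2]>80)).astype(np.uint8)
for v in range(168,226,2): print(v,''.join('#' if x else '.' for x in m[v,285:365]))
E
```

```text
[0.5399849  0.1286706  0.14156516] [ 0.49914307  1.15019221 -0.88804366]
[0.5399849  0.1286706  0.05896516] (np.float64(322.47401664738965), np.float64(203.1958378540181)) axis at .043: (np.float64(322.43493845078933), np.float64(197.4640976049709))
168 .................................############...................................
170 .................................###########....................................
172 .................................###########....................................
174 .................................###########....................................
176 .................................############.......#...........................
178 ........................#####################.########..........................
180 .......................################################.........................
182 .......................################################.........................
184 .......................################################.........................
186 .......................################################.........................

[... 914 characters left out ...]
....................
210 ........................#########.........############..........................
212 ........................#########.........############..........................
214 ..........#.............#########.........############..........................
216 ..........##....................................................................
218 ..........#.....................................................................
220 ..........##....................................................................
222 ..........##....................................................................
224 ..........##....................................................................
```

The mask shows the eye block spanning columns 308–340, with its hole centred at about (323.5,198). The screwdriver axis projects to (322.4,197.5), so it is aligned within 1 mm.

>>> apply_moves(
  steps=[0, -0.1, -0.5, 0, 0, -0.1, -1, 0, 0, -0.1, -1.5, 0, 0, -0.1, -2, 0, 0, -0.1, -2.5, 0, 0, -0.1, -3, 0, 0, -0.1, -3.5, 0, 0, -0.1, -3.8, 0],
)

```text
clock: 11.2
position: [0.5391, 0.1267, 0.1023]
ee_rot: [0.0, 0.994, -0.111, -0.001]
contact_force: [0.3, -0.6, -0.6]
width: 0.0229
gripper_force: 79.1
```

>>> apply_moves(
  steps=[0, 0, 0, 0, 0, 0, 0, 0, 0, 0, 0, 0],
)

```text
clock: 11.45
position: [0.5397, 0.1267, 0.1034]
ee_rot: [0.0, 0.994, -0.111, 0.0]
contact_force: [-0.3, 0.0, -0.7]
width: 0.0233
gripper_force: 79.1
```

>>> apply_moves(
  steps=[0.07, 0.34, 0, 0, 0.15, 0.68, 0, 0, 0.22, 1.02, 0, 0, 0.3, 1.37, 0, 0, 0.37, 1.7, 0, 0, 0.45, 2.05, 0, 0, 0.53, 2.4, 0, 0, 0.6, 2.73, 0, 0],
  newtons=100,
)

```text
clock: 12.12
position: [0.5458, 0.154, 0.1033]
ee_rot: [0.0, 0.994, -0.111, 0.0]
contact_force: [0.2, -4.3, 0.7]
width: 0.023
gripper_force: 98.9
```

>>> apply_moves(
  steps=[0, 0, 0, 0, 0, 0, 0, 0, 0, 0, 0, 0],
)

```text
clock: 12.37
position: [0.5458, 0.154, 0.1033]
ee_rot: [0.0, 0.994, -0.111, 0.0]
contact_force: [0.6, -3.9, 1.3]
width: 0.0227
gripper_force: 98.9
```

```bash
cat > g.py <<'E'
from h import *
w=calibration("wrist"); s=get_state(); im=get_image("wrist")[:,:,::-1]; print(s["position"],s["contact_force"])
import sys; cv2.imwrite(f"pics/{sys.argv[1]}.png",im)
hsv=cv2.cvtColor(im,cv2.COLOR_BGR2HSV)
m=(((hsv[:,:,0]<6)|(hsv[:,:,0]>172))&(hsv[:,:,1]>170)&(hsv[:,:,2]>80)).astype(np.uint8)
for v in range(166,236,2): print(v,''.join('#' if x else '.' for x in m[v,270:380]))
E
python3 g.py w7
```

```text
[0.54580118 0.15403873 0.10327307] [ 0.56513355 -3.93687157  1.32728077]
166 ...............................................................#..............................................
168 ...............................................................##.............................................
170 ...................................................##..........##.............................................
172 ...................................................##.........###.............................................
174 ...................................................#########.####.............................................
176 ...................................................##############.............................................
178 ...................................................##############.............................................
180 ...................................................##############.............................................
182 ...................................................##############......................................
[... 2297 characters left out ...]
..........
224 ........................................########............################..................................
226 ........................................#######.............################..................................
228 ........................................#######.............################..................................
230 ........................................#####...............################..................................
232 ........................................##.....................#############..................................
234 ..............................................................................................................
```

```bash
python3 - <<'E'
from h import *
w=calibration("wrist"); s=get_state(); p=s["position"]; print(p)
w0=dict(w); w0["xyz"]=np.array(w["xyz"])+np.array([.53998,.12867,.14157])-p
a=np.radians(-12.5); ya=np.array([-np.sin(a),np.cos(a)]);
def e(f):
    c=cv2.imread(f"pics/{f}.png"); h=cv2.cvtColor(c,cv2.COLOR_BGR2HSV).astype(int)
    return ((h[:,:,0]<6)|(h[:,:,0]>172))&(h[:,:,1]>150)&(h[:,:,2]>70)
for n,c,rows in(("w6",w0,range(182,200)),("w7",w,range(192,212))):
    m=e(n); L=[];Rr=[]
    for v in rows:
        x=np.where(m[v,290:360])[0]+290; L.append(onz(c,x[0]-.5,v,.043,1)[:2]@ya); Rr.append(onz(c,x[-1]+.5,v,.043,1)[:2]@ya)
    print(n,np.median(L),np.median(Rr))
E
```

```text
[0.54575633 0.15397293 0.10326011]
w6 0.25443554679860103 0.22858151360867537
w7 0.27795673533087784 0.24910962828444735
```

>>> apply_moves(
  steps=[0.02, 0.08, 0, 0, 0.04, 0.16, 0, 0, 0.04, 0.16, 0, 0, 0.04, 0.16, 0, 0, 0.04, 0.16, 0, 0, 0.04, 0.16, 0, 0],
)

```text
clock: 12.92
position: [0.546, 0.1555, 0.1032]
ee_rot: [0.0, 0.994, -0.111, 0.0]
contact_force: [1.0, -4.4, 1.8]
width: 0.0229
gripper_force: 98.9
```

```bash
python3 - <<'E'
from h import *
s=get_state(); w=calibration("wrist"); c=get_image("wrist")[:,:,::-1]; print(s["position"],s["contact_force"],s["gripper_force"])
a=np.radians(-12.5); ya=np.array([-np.sin(a),np.cos(a)])
h=cv2.cvtColor(c,cv2.COLOR_BGR2HSV).astype(int); m=((h[:,:,0]<6)|(h[:,:,0]>172))&(h[:,:,1]>150)&(h[:,:,2]>70)
L=[onz(w,np.where(m[v,290:360])[0][0]+289.5,v,.043,1)[:2]@ya for v in range(192,212)]
print("open mm",(np.median(L)-.25444)*1000)
sc=get_image("scene")[:,:,::-1]; cv2.imwrite("pics/s9.png",sc); print(proj(calibration("scene"),[.545,.15,.03]))
E
```

```text
[0.5460491  0.15552762 0.10324056] [ 1.04240148 -4.41190231  1.782402  ] 98.8845705986023
open mm 25.07594476307906
(np.float64(292.34218583763146), np.float64(234.6558048196579))
```

The gate reads 25.1 mm open, and the pull of about 4.4 N is close to the 4 N spring force at half travel. I'm handing the job in.

```bash
python3 -c "
from rig import *
print(sign_off())"
```

```text
the job is handed in; nothing more can be done
None
```

I ran the screwdriver along the slot at about 3 cm/s, then drew the gate to about 25 mm open and handed the job in with it held there by the tip in the red eye; no verdict was returned.

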